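# Find the sound damper foot by feel and seat it in the stirrer

### The arm

A 7-joint arm with a two-finger parallel gripper is mounted at the origin on the work surface. World frame = base frame: x ahead of the robot, y to its left, z up, the work surface at z = 0. Lengths are in mm, angles in rad, forces in N, time in s.
With the tool pointing down it reaches from about 400 to 875 mm from the base axis. Payload 4.4 kg.
Tool frame: the origin (TCP) lies midway between the tips of the shut fingers; the grasp point (between the pads) lies 19 mm behind it; z points along the fingers, y is the line along which they close (so a half turn about z gives the same grasp; the last joint's range is limited). The gripper opens to 85 mm and grips with 20 to 120 N. Pads are 22 mm wide; open, the fingers measure 114 mm over their backs; the gripper's body (76 mm by 85 mm) begins 54 mm behind the grasp point. The pads swing forward as they close: fully open they stand 13 mm farther back than shut.
Start: joints at [1.27, 0.628, 0.038, 1.517, -0.027, 0.996, -0.02], TCP at [151.249, -632.172, 231.313] pointing down, gripper open.
Joint ranges: [-3.06, 3.06], [-0.37, 2.12], [-1.25, 1.32], [0.18, 2.47], [-1.1, 4.24], [0.23, 1.98], [-2.94, 2.94]. Speed limits (rad/s): [2.57, 2.57, 3.14, 3.14, 3.14, 3.14, 3.14].

### API

Orientations are given as [roll, pitch, yaw] about the fixed x, y, z axes, in that order (R = Rz(yaw) Ry(pitch) Rx(roll)).
In Python, from cell import read_state, get_image, finish_job gives the robot as it stands.
- The arm moves only by the tool send_rows, never from a script. Its argument "series" is a list of rows, each an object of numbers: "ax", "ay", "az": the turn, a rotation vector about the tool's x, y, z in rad; "dx", "dy", "dz": the shift along the tool's x, y, z in cm; "hand": the closure, from 0 (fully open) to 1 (shut). In form: [{"ax": .., "ay": .., "az": .., "dx": .., "dy": .., "dz": .., "hand": ..}, ...]. A call has 1 to 10 rows; each row is the pose to reach, as a shift and turn from the pose commanded when the call began, along the tool's axes at that moment; what a row does not reach only later rows make up. A row lasts 1/10 s, in which the tool goes at most 50 mm and 8.59 degrees, less where a joint would pass 70% of its speed; a pose out of reach is approached as far as the arm can. A call with a gripper value outside its range is refused whole. The fingers move at their own pace and stop on an object; the grip force is fixed at half the most. Time passes only in rows, so rows that repeat a pose let the fingers close. It gives the time, the measured TCP pose, the force, the opening and the grip force at its end, in the units of the state.
- read_state(): the state, without advancing time (a new reading comes with each control period).
- get_image(name): name is "scene" or "top" or "wrist"; returns a dict with "pixels" (420x560x3 uint8, red, green, blue), "mtx" (3x3 intrinsics, pixels), "R" (3x3) and "t" (3): a world point X has camera coordinates R X + t. Camera axes: x right, y down, z forward; pixel columns grow to the right and rows downward; lengths in mm; the calibration is good to about 2 mm. The wrist camera is an equidistant fisheye: a pixel r from the principal point sees the ray r / f radians off the axis. A picture is of the moment at which its call begins. There is no depth.
- finish_job(): hands the job in; it is judged then, once.
The state is a dict: "clock": time; "qpos": joint angles; "qd": joint speeds; "tau": joint torques, N m; "eef_pos": TCP position; "tool_rot": TCP orientation; "force": force on the tool from outside, world axes, zero at the start; "torque": the same for the moment, N m; "width": finger opening in mm; "gripper_force": force on a finger pad.
Only numpy, scipy, OpenCV 4.12 (cv2) and the standard library are available. Lean on these libraries where they do the work, as an engineer would, in place of code of your own. Each camera call takes 0.05 s, during which the arm holds its last target. There are 200 camera calls.

### The job

One of the three look-alike damper feet in the rack has gone slack, one has gone hard and one is sound. Starting at the rack's tab end and working along, press each rubber cap down about 5 mm and hold it there for half a second to feel its resistance, without bottoming it out. Then gently set the sound foot, the one whose resistance lies between the other two, in the empty socket of the upturned stirrer, and send it fully home by pressing its cap about 5 mm once more and holding it so for half a second; leave the other two standing in the rack and everything else where it is.

Things in the scene. Friction and masses are not known exactly. Their poses are not given: they have to be found in the camera images.
- foot_a_mid (a point): centre (half-way up) of a damper foot: aluminium cup, 40 mm diameter, 46 mm high, with a black rubber cap (29 mm diameter, flat top) standing 14 mm out of it, 60 mm high in all, about 0.18 kg; z up. The three feet look alike and stand in any order in the rack's three pockets; only the feel tells them apart
- foot_b_mid (a point): centre (half-way up) of a damper foot: aluminium cup, 40 mm diameter, 46 mm high, with a black rubber cap (29 mm diameter, flat top) standing 14 mm out of it, 60 mm high in all, about 0.18 kg; z up. The three feet look alike and stand in any order in the rack's three pockets; only the feel tells them apart
- foot_c_mid (a point): centre (half-way up) of a damper foot: aluminium cup, 40 mm diameter, 46 mm high, with a black rubber cap (29 mm diameter, flat top) standing 14 mm out of it, 60 mm high in all, about 0.18 kg; z up. The three feet look alike and stand in any order in the rack's three pockets; only the feel tells them apart
- cap_a (a joint): how far the rubber cap of foot_a is pressed in, m: 0 untouched, at most 0.009 (bottomed out). All caps resist from first touch and more the deeper they go. First touch / 5 mm deep: slack 1.6 / 3.6 N, sound 3.2 / 7.2 N, hard 5.6 / 12.6 N; they spring back when let go
- cap_b (a joint): how far the rubber cap of foot_b is pressed in, m: 0 untouched, at most 0.009 (bottomed out). All caps resist from first touch and more the deeper they go. First touch / 5 mm deep: slack 1.6 / 3.6 N, sound 3.2 / 7.2 N, hard 5.6 / 12.6 N; they spring back when let go
- cap_c (a joint): how far the rubber cap of foot_c is pressed in, m: 0 untouched, at most 0.009 (bottomed out). All caps resist from first touch and more the deeper they go. First touch / 5 mm deep: slack 1.6 / 3.6 N, sound 3.2 / 7.2 N, hard 5.6 / 12.6 N; they spring back when let go
- rack: flat grey plastic rack fixed to the bench, 76 x 236 x 10 mm, with three round pockets in a row along its y axis, at y = -75, 0 and +75 mm, 43 mm diameter, 4 mm deep (pocket floor 6 mm above the bench, so a standing foot's cap top is 66 mm above the bench). Origin: centre of the underside; z up. A narrower hanging tab with a black dot stands out 33 mm from its -y end (the end on the robot's right)
- stirrer: the upturned magnetic stirrer, fixed to the bench: white box, 172 x 172 x 60 mm, grey face up; origin at the centre of its underside, z up; the empty socket is at x = -58, y = -58 mm, fitted feet at the other three (+-58, +-58) mm, their caps 112 mm above the bench
- socket (a point): centre of the mouth of the empty foot socket in the upturned stirrer's face, 60 mm above the bench: a round hole 44 mm in diameter, 8 mm deep, with a 3 mm chamfer round its mouth, upright; x and y along the stirrer's sides. A foot that is fully home stands upright with its centre 22 mm and its cap top 52 mm above this point
- beaker: bystander, to be left alone: glass beaker, 66 mm wide, 85 mm high; origin at its underside
- flask: bystander, to be left alone: conical glass flask, 76 mm wide, 102 mm high; origin at its underside
- wash_bottle: bystander, to be left alone: white plastic bottle, 60 mm wide, 150 mm high; origin at its underside
- dish: bystander, to be left alone: shallow glass dish, 90 mm wide, 16 mm high; origin at its underside
- jar: bystander, to be left alone: small amber jar, 48 mm wide, 60 mm high; origin at its underside
- screwdriver: bystander, to be left alone: screwdriver lying flat, 170 mm long; origin at its underside
Things that resemble listed ones, but are neither listed nor needed, are in the scene too. What is shaped like the part that bears foot_a_mid but yellow is not meant.

How it is judged (in metres and radians):
On the way, in this order (a step that is already met when the one before it is completed fails the run):
1. the cap in the tab-end pocket is pressed in between 4 and 7 mm and held there (((value of joint cap_a between 0.004 and 0.007 m and y of foot_a_mid in the frame of rack between -0.1 and -0.05 m and z of foot_a_mid in the frame of rack below 0.045 m) or (value of joint cap_b between 0.004 and 0.007 m and y of foot_b_mid in the frame of rack between -0.1 and -0.05 m and z of foot_b_mid in the frame of rack below 0.045 m) or (value of joint cap_c between 0.004 and 0.007 m and y of foot_c_mid in the frame of rack between -0.1 and -0.05 m and z of foot_c_mid in the frame of rack below 0.045 m))), for 0.25 s.
2. the cap in the middle pocket is pressed in between 4 and 7 mm and held there (((value of joint cap_a between 0.004 and 0.007 m and y of foot_a_mid in the frame of rack between -0.025 and 0.025 m and z of foot_a_mid in the frame of rack below 0.045 m) or (value of joint cap_b between 0.004 and 0.007 m and y of foot_b_mid in the frame of rack between -0.025 and 0.025 m and z of foot_b_mid in the frame of rack below 0.045 m) or (value of joint cap_c between 0.004 and 0.007 m and y of foot_c_mid in the frame of rack between -0.025 and 0.025 m and z of foot_c_mid in the frame of rack below 0.045 m))), for 0.25 s.
3. the cap in the last pocket is pressed in between 4 and 7 mm and held there (((value of joint cap_a between 0.004 and 0.007 m and y of foot_a_mid in the frame of rack between 0.05 and 0.1 m and z of foot_a_mid in the frame of rack below 0.045 m) or (value of joint cap_b between 0.004 and 0.007 m and y of foot_b_mid in the frame of rack between 0.05 and 0.1 m and z of foot_b_mid in the frame of rack below 0.045 m) or (value of joint cap_c between 0.004 and 0.007 m and y of foot_c_mid in the frame of rack between 0.05 and 0.1 m and z of foot_c_mid in the frame of rack below 0.045 m))), for 0.25 s.
4. the sound foot stands in the socket and its cap is pressed in between 4 and 7 mm and held there; a sound foot then bears on the stirrer with 7 to 12 N, its own weight included (((horizontal distance between foot_a_mid and socket below 0.004 m and z of foot_a_mid in the frame of socket between 0.0195 and 0.0235 m and angle between foot_a_mid's own z axis and vertical below 0.06 rad and value of joint cap_a between 0.004 and 0.007 m and contact force between foot_a and stirrer between 6.9 and 12 N) or (horizontal distance between foot_b_mid and socket below 0.004 m and z of foot_b_mid in the frame of socket between 0.0195 and 0.0235 m and angle between foot_b_mid's own z axis and vertical below 0.06 rad and value of joint cap_b between 0.004 and 0.007 m and contact force between foot_b and stirrer between 6.9 and 12 N) or (horizontal distance between foot_c_mid and socket below 0.004 m and z of foot_c_mid in the frame of socket between 0.0195 and 0.0235 m and angle between foot_c_mid's own z axis and vertical below 0.06 rad and value of joint cap_c between 0.004 and 0.007 m and contact force between foot_c and stirrer between 6.9 and 12 N))), for 0.25 s.
At the end, for the whole second after the job is handed in: the sound foot stands in the stirrer's empty socket, centred within 4 mm, fully home within 1.5 mm, upright within 0.06 rad and at rest; the slack and the hard foot still stand upright in their rack pockets, moved less than 10 mm (((horizontal distance between foot_a_mid and socket below 0.004 m and z of foot_a_mid in the frame of socket between 0.0195 and 0.0235 m and angle between foot_a_mid's own z axis and vertical below 0.06 rad and linear speed of foot_a below 0.01 m/s and distance of each of foot_b_mid, foot_c_mid from where it was at the start of the episode below 0.01 m and angle between each of foot_b_mid, foot_c_mid's own z axis and vertical below 0.1 rad) or (horizontal distance between foot_b_mid and socket below 0.004 m and z of foot_b_mid in the frame of socket between 0.0195 and 0.0235 m and angle between foot_b_mid's own z axis and vertical below 0.06 rad and linear speed of foot_b below 0.01 m/s and distance of each of foot_a_mid, foot_c_mid from where it was at the start of the episode below 0.01 m and angle between each of foot_a_mid, foot_c_mid's own z axis and vertical below 0.1 rad) or (horizontal distance between foot_c_mid and socket below 0.004 m and z of foot_c_mid in the frame of socket between 0.0195 and 0.0235 m and angle between foot_c_mid's own z axis and vertical below 0.06 rad and linear speed of foot_c below 0.01 m/s and distance of each of foot_a_mid, foot_b_mid from where it was at the start of the episode below 0.01 m and angle between each of foot_a_mid, foot_b_mid's own z axis and vertical below 0.1 rad))); the robot touches nothing.
It fails at once if a rubber cap is pressed in more than 7.8 mm (as good as bottomed out) (value of joint any of cap_a, cap_b, cap_c above 0.0078 m).
It fails at once if a foot is driven against the stirrer with more than 80 N (contact force between any of foot_a, foot_b, foot_c and stirrer above 80 N).
It fails at once if a bystander is moved by more than 20 mm (distance of any of beaker, flask, wash_bottle, dish, jar, screwdriver from where it was at the start of the episode above 0.02 m).
It also fails if it takes over 72 s, if anything falls off the work surface, if the arm or the gripper's body presses on something with over 40 N, if the wrist force passes 120 N, or if a joint passes its speed limit or range.

## Working session

There is one attempt and no reset: what is moved stays moved. The work goes in short steps, Python scripts to look and compute and a tool call to move; the robot and the scene stay as the last step left them, time stands still between calls to the robot, and variables do not carry over. Pictures are saved under pics/ and viewed, at most 10 in all, crops included, and the job is handed in when it is done.

Besides the shell and the picture viewer there is one more tool, called after "Request:" as name(argument=value, ...) on one line, values as JSON. send_rows: Moves the arm, as the interface text tells. Its arguments: {"type":"object","properties":{"series":{"type":"array","items":{"type":"object","properties":{"ax":{"type":"number"},"ay":{"type":"number"},"az":{"type":"number"},"dx":{"type":"number"},"dy":{"type":"number"},"dz":{"type":"number"},"hand":{"type":"number"}}}}},"required":["series"]}

```bash
mkdir -p pics
python3 - <<'E'
from cell import read_state,get_image
import cv2,pickle
s=read_state();print(s)
for n in("scene","top"):
    d=get_image(n);pickle.dump(d,open(n+".pkl","wb"))
    cv2.imwrite(f"pics/{n}0.png",d["pixels"][:,:,::-1]);print(n,d["mtx"],d["R"],d["t"])
E
```

```text
{'clock': 0.0, 'qpos': array([ 1.27019751,  0.62936025,  0.03843096,  1.51839701, -0.02700534,
        0.99629649, -0.02001836]), 'qd': array([-0.00057708,  0.0004747 , -0.00091556,  0.00099138,  0.00057694,
       -0.00010727, -0.00046179]), 'tau': array([-1.22719630e-04, -5.63407373e+01,  1.22629881e+00, -1.93446010e+01,
        1.11047199e-02,  1.05585656e-02,  4.58234206e-05]), 'eef_pos': array([ 151.10634988, -631.53141748,  230.3704644 ]), 'tool_rot': array([-3.13964926e+00,  1.61530650e-05,  2.34785800e-01]), 'force': array([ 0.36899677, -0.11214432, -0.29230543]), 'torque': array([ 0.02751523, -0.02547212,  0.01843104]), 'gripper_force': 0.0, 'width': 85.49915381829372}
scene [[441.73531966   0.         276.91121243]
 [  0.         441.73531966 214.72018372]
 [  0.           0.           1.        ]] [[ 0.33004408  0.94373043 -0.02106604]
 [ 0.58380145 -0.22160378 -0.78106827]
 [-0.74178621  0.24548857 -0.62409021]] [-164.61593191 -297.40395103 1461.82467411]
top [[381.39581403   0.         279.5147822 ]
 [  0.         381.39581403 208.33219778]
 [  0.           0.           1.        ]] [[ 0.01380257 -0.99961057 -0.02425271]
 [-0.99208982 -0.0106641  -0.12507627]
 [ 0.12476893  0.02578724 -0.99185066]] [ -5.46589468 559.94441791 776.45296571]
```

View pics/scene0.png

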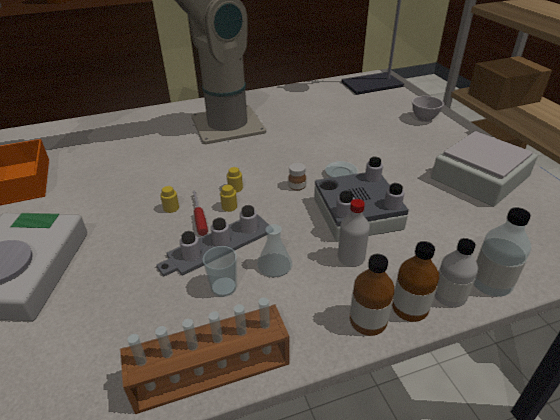

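View pics/top0.png

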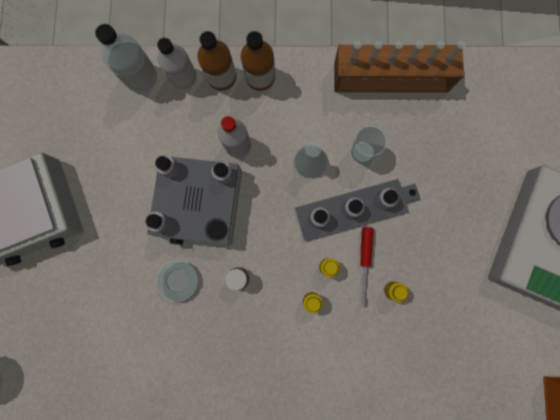

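The top view shows the grey rack with three aluminium feet at about (320,217), (355,207) and (391,198). Its tab is at (412,192), and the empty socket is the dark disc at (216,231). The yellow cups at (330,268), (313,303) and (398,292) are decoys, because the feet meant are the aluminium ones in the rack. I'll confirm this in an enlarged crop.

Run:
```python
import cv2
im=cv2.imread("pics/top0.png")
c=im[145:250,140:430]
c=im[145:250,290:430];a=cv2.resize(c,None,fx=5.6,fy=5.6,interpolation=cv2.INTER_CUBIC)
cv2.imwrite("pics/c1.png",a)
c=im[145:250,140:250];cv2.imwrite("pics/c2.png",cv2.resize(c,None,fx=5.6,fy=5.6,interpolation=cv2.INTER_CUBIC))
```

```text
(no output)
```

View pics/c1.png

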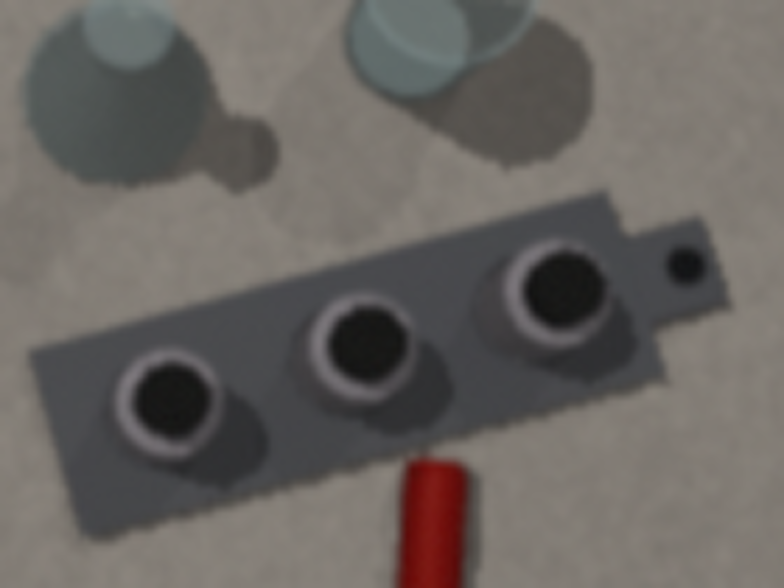

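View pics/c2.png

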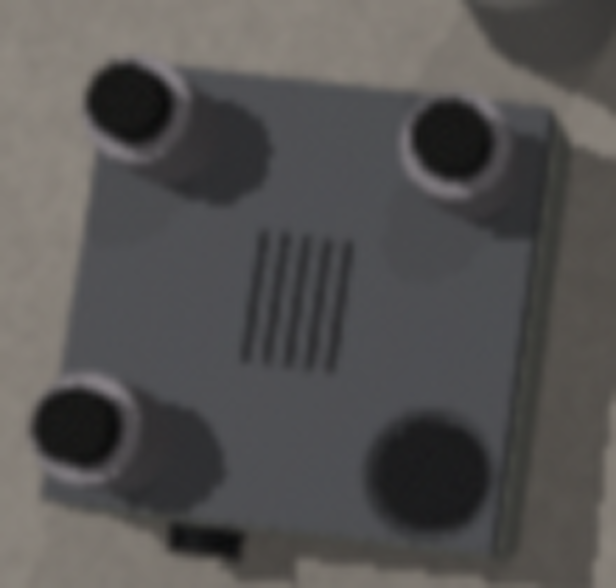

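The crop shows the rack's caps at crop pixels (564,287) on the tab side, (368,343) and (172,400), all grey aluminium with black caps. On the stirrer, the fitted caps are at (128,103), (452,138) and (78,427), and the empty socket is at (428,472).

```bash
cat > h.py <<'E'
import numpy as np,pickle
from scipy.optimize import least_squares
def ray(d,p,z):
    K,R,t=d["mtx"],d["R"],d["t"]; v=R.T@np.linalg.solve(K,[p[0],p[1],1]); c=-R.T@t
    return (c+v*(z-c[2])/v[2])[:2]
def fit(loc,w):
    loc,w=np.array(loc,float),np.array(w)
    f=lambda q:(loc@np.array([[np.cos(q[2]),np.sin(q[2])],[-np.sin(q[2]),np.cos(q[2])]])+q[:2]-w).ravel()
    best=min((least_squares(f,[*w.mean(0),a]) for a in np.arange(0,6.3,1)),key=lambda r:r.cost)
    return best.x,f(best.x).reshape(-1,2)
E
python3 - <<'E'
from h import *
d=pickle.load(open("top.pkl","rb")); s=pickle.load(open("scene.pkl","rb"))
o=lambda p,x0,y0:((p[0]+.5)/5.6-.5+x0,(p[1]+.5)/5.6-.5+y0)
w=[ray(d,o(p,290,145),66) for p in[(564,287),(368,343),(172,400)]]
q,r=fit([(0,-75),(0,0),(0,75)],w);print("feet",np.round(w,1),q,r.round(1))
w=[ray(d,o(p,140,145),z) for p,z in[((128,103),112),((452,138),112),((78,427),112),((428,472),60)]]
q,r=fit([(58,58),(58,-58),(-58,58),(-58,-58)],w);print("stir",np.round(w,1),q,r.round(1))
c,sn=np.cos(q[2]),np.sin(q[2]);print("socket",q[:2]+np.array([[c,-sn],[sn,c]])@[-58,-58])
for n,p,z in[("flaskbase",o((120,95),290,145),10),("flasktop",o((130,30),290,145),100),("beakerbase",o((410,45),290,145),5),("wb",(232,138),75),("jar",(237,279),60)]:print(n,ray(d,p,z).round())
# check scene camera: rack caps and stirrer caps
for p in[(189,239),(219,225),(248,212)]:print(ray(s,p,66).round(1))
E
```

```text
feet [[ 584.2 -225.1]
 [ 562.9 -153.8]
 [ 541.2  -82.7]] [ 562.75550455 -153.85893688    6.57629285] [[ 0.2 -0.6]
 [-0.1 -0.1]
 [-0.1  0.6]]
stir [[637.8 231.2]
 [626.2 116.4]
 [523.3 242.6]
 [512.9 130.8]] [ 5.75040006e+02  1.80240659e+02 -1.04933775e-01] [[ 1.   0.6]
 [ 0.5  0.1]
 [ 0.1  1.4]
 [-1.6 -2.1]]
socket [511.28403888 128.63468418]
flaskbase [669. -67.]
flasktop [670. -65.]
beakerbase [ 691. -182.]
wb [701. 101.]
jar [412.  85.]
[ 598.1 -227.5]
[ 575.8 -158.1]
[554.5 -86.5]
```

Request:
send_rows(series=[{"dx": 51.6,"dy": -29.5,"dz": 0,"az": -0.058,"hand": 1},{"dx": 51.6,"dy": -29.5,"dz": 0,"az": -0.058,"hand": 1},{"dx": 51.6,"dy": -29.5,"dz": 0,"az": -0.058,"hand": 1},{"dx": 51.6,"dy": -29.5,"dz": 0,"az": -0.058,"hand": 1},{"dx": 51.6,"dy": -29.5,"dz": 0,"az": -0.058,"hand": 1},{"dx": 51.6,"dy": -29.5,"dz": 0,"az": -0.058,"hand": 1},{"dx": 51.6,"dy": -29.5,"dz": 0,"az": -0.058,"hand": 1},{"dx": 51.6,"dy": -29.5,"dz": 0,"az": -0.058,"hand": 1},{"dx": 51.6,"dy": -29.5,"dz": 0,"az": -0.058,"hand": 1},{"dx": 51.6,"dy": -29.5,"dz": 0,"az": -0.058,"hand": 1}])

```text
invalid input at $.series[0]: expected keys ax, ay, az, dx, dy, dz, hand
```

Request:
send_rows(series=[{"ax": 0,"ay": 0,"dx": 51.6,"dy": -29.5,"dz": 0,"az": -0.058,"hand": 1},{"ax": 0,"ay": 0,"dx": 51.6,"dy": -29.5,"dz": 0,"az": -0.058,"hand": 1},{"ax": 0,"ay": 0,"dx": 51.6,"dy": -29.5,"dz": 0,"az": -0.058,"hand": 1},{"ax": 0,"ay": 0,"dx": 51.6,"dy": -29.5,"dz": 0,"az": -0.058,"hand": 1},{"ax": 0,"ay": 0,"dx": 51.6,"dy": -29.5,"dz": 0,"az": -0.058,"hand": 1},{"ax": 0,"ay": 0,"dx": 51.6,"dy": -29.5,"dz": 0,"az": -0.058,"hand": 1},{"ax": 0,"ay": 0,"dx": 51.6,"dy": -29.5,"dz": 0,"az": -0.058,"hand": 1},{"ax": 0,"ay": 0,"dx": 51.6,"dy": -29.5,"dz": 0,"az": -0.058,"hand": 1},{"ax": 0,"ay": 0,"dx": 51.6,"dy": -29.5,"dz": 0,"az": -0.058,"hand": 1},{"ax": 0,"ay": 0,"dx": 51.6,"dy": -29.5,"dz": 0,"az": -0.058,"hand": 1}])

```text
clock: 1.1
eef_pos: [516.7, -288.2, 231.0]
tool_rot: [-3.141, 0.001, 0.293]
force: [0.2, -1.1, 0.7]
width: 0.1
gripper_force: 0.0
```

Request:
send_rows(series=[{"ax": 0,"ay": 0,"az": 0,"dx": 8.3,"dy": -4.1,"dz": 4,"hand": 1},{"ax": 0,"ay": 0,"az": 0,"dx": 8.3,"dy": -4.1,"dz": 4,"hand": 1},{"ax": 0,"ay": 0,"az": 0,"dx": 8.3,"dy": -4.1,"dz": 4,"hand": 1},{"ax": 0,"ay": 0,"az": 0,"dx": 8.3,"dy": -4.1,"dz": 4,"hand": 1},{"ax": 0,"ay": 0,"az": 0,"dx": 8.3,"dy": -4.1,"dz": 4,"hand": 1}])

```text
clock: 1.6
eef_pos: [582.3, -228.2, 191.4]
tool_rot: [3.141, 0.001, 0.291]
force: [-0.1, -0.2, 0.1]
width: 0.1
gripper_force: 0.0
```

Run:
```python
from cell import read_state,get_image
import cv2,pickle
d=get_image("wrist");pickle.dump(d,open("w1.pkl","wb"))
cv2.imwrite("pics/w1.png",d["pixels"][:,:,::-1]);print(d["mtx"],d["R"],d["t"],-d["R"].T@d["t"])
s=read_state();print(s["eef_pos"],s["tool_rot"],s["force"],s["clock"])
```

```text
[[325.1922621   0.        280.2062913]
 [  0.        325.1922621 208.8587585]
 [  0.          0.          1.       ]] [[ 0.28769187 -0.95772254  0.00096689]
 [-0.92411847 -0.27733211  0.26285349]
 [-0.25147256 -0.07651434 -0.96483528]] [-386.29367631  451.01931542  468.21351576] [ 645.67167786 -209.05497233  333.57042214]
[ 582.24295542 -228.67584905  191.68163115] [3.14043909e+00 7.72038260e-04 2.90082432e-01] [-0.68945231 -1.26010016 -0.21405455] 1.65
```

View pics/w1.png

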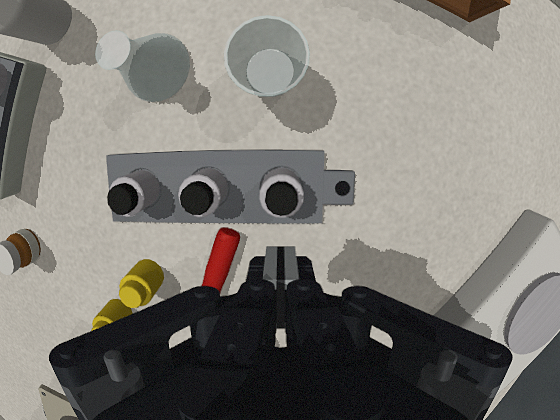

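The wrist view shows the caps at (283,198) next to the tab, (196,198) in the middle and (123,199) last. The tab with its dot is at (342,188).

```bash
cat >> h.py <<'E'
def wray(d,p,z):
    K,R,t=d["mtx"],d["R"],d["t"]; u=np.array([p[0]-K[0,2],p[1]-K[1,2]]); r=np.hypot(*u); th=r/K[0,0]
    v=R.T@np.array([*(u/max(r,1e-9)*np.sin(th)),np.cos(th)]); c=-R.T@t
    return (c+v*(z-c[2])/v[2])[:2]
E
python3 - <<'E'
from h import *
import cv2
d=pickle.load(open("w1.pkl","rb"));g=cv2.cvtColor(d["pixels"],cv2.COLOR_RGB2GRAY)
w=[]
for p in[(283,198),(196,198),(123,199)]:
    m=(g[p[1]-25:p[1]+25,p[0]-25:p[0]+25]<45).astype('uint8')
    n,l,st,c=cv2.connectedComponentsWithStats(m); k=l[25,25]; e=c[k]+[p[0]-25,p[1]-25];print(e,st[k]); w.append(wray(d,e,66))
print(np.round(w,1)); print(fit([(0,-75),(0,0),(0,75)],w))
E
```

```text
[281.08313817 198.17681499] [  7   9  33  34 854]
[196.50938967 197.64084507] [  9   8  34  34 852]
[122.35492578 198.45883941] [ 10   9  30  32 741]
[[ 585.1 -228.3]
 [ 564.8 -158.1]
 [ 543.8  -88.6]]
(array([ 564.54636209, -158.35410659,    6.57107726]), array([[ 0.73001695, -1.97634836],
       [-0.22172123, -0.22912215],
       [-0.50829571,  2.20547052]]))
```

Request:
send_rows(series=[{"ax": 0,"ay": 0,"az": 0,"dx": 0.3,"dy": 0,"dz": 5,"hand": 1},{"ax": 0,"ay": 0,"az": 0,"dx": 0.3,"dy": 0,"dz": 9,"hand": 1},{"ax": 0,"ay": 0,"az": 0,"dx": 0.3,"dy": 0,"dz": 11.5,"hand": 1},{"ax": 0,"ay": 0,"az": 0,"dx": 0.3,"dy": 0,"dz": 11.5,"hand": 1},{"ax": 0,"ay": 0,"az": 0,"dx": 0.3,"dy": 0,"dz": 11.5,"hand": 1},{"ax": 0,"ay": 0,"az": 0,"dx": 0.3,"dy": 0,"dz": 11.5,"hand": 1}])

```text
clock: 2.25
eef_pos: [587.4, -227.1, 78.6]
tool_rot: [3.139, -0.003, 0.292]
force: [0.2, 0.2, 0.3]
width: -0.0
gripper_force: 0.0
```

```bash
cat > st.py <<'E'
from cell import read_state
s=read_state();print(s["clock"],s["eef_pos"].round(2),s["tool_rot"].round(4),s["force"].round(2),s["width"])
E
python3 st.py
```

```text
2.25 [ 587.4  -227.13   78.59] [ 3.1391e+00 -3.0000e-03  2.9150e-01] [0.16 0.24 0.26] -0.03841078039678212
```

Request:
send_rows(series=[{"ax": 0,"ay": 0,"az": 0,"dx": -0.1,"dy": 0,"dz": 0.8,"hand": 1},{"ax": 0,"ay": 0,"az": 0,"dx": -0.1,"dy": 0,"dz": 1.2,"hand": 1},{"ax": 0,"ay": 0,"az": 0,"dx": -0.1,"dy": 0,"dz": 1.2,"hand": 1}])

```text
clock: 2.55
eef_pos: [585.8, -226.5, 65.1]
tool_rot: [3.14, -0.001, 0.293]
force: [-0.5, -0.4, 7.6]
width: 0.2
gripper_force: 3.4
```

Request:
send_rows(series=[{"ax": 0,"ay": 0,"az": 0,"dx": 0,"dy": 0,"dz": 0.1,"hand": 1},{"ax": 0,"ay": 0,"az": 0,"dx": 0,"dy": 0,"dz": 0.1,"hand": 1}])

```text
clock: 2.75
eef_pos: [585.8, -226.5, 64.6]
tool_rot: [3.14, -0.001, 0.293]
force: [-1.5, 0.4, 6.8]
width: -0.1
gripper_force: 3.8
```

Request:
send_rows(series=[{"ax": 0,"ay": 0,"az": 0,"dx": 0,"dy": 0,"dz": 0.1,"hand": 1},{"ax": 0,"ay": 0,"az": 0,"dx": 0,"dy": 0,"dz": 0.1,"hand": 1}])

```text
clock: 2.95
eef_pos: [585.9, -226.5, 63.7]
tool_rot: [3.14, -0.001, 0.293]
force: [-1.5, -0.0, 8.4]
width: -0.2
gripper_force: 4.4
```

Request:
send_rows(series=[{"ax": 0,"ay": 0,"az": 0,"dx": 0,"dy": 0,"dz": 0.1,"hand": 1},{"ax": 0,"ay": 0,"az": 0,"dx": 0,"dy": 0,"dz": 0.1,"hand": 1}])

```text
clock: 3.15
eef_pos: [585.9, -226.6, 62.9]
tool_rot: [3.14, -0.001, 0.293]
force: [-0.9, 0.1, 10.5]
width: -0.2
gripper_force: 5.0
```

Request:
send_rows(series=[{"ax": 0,"ay": 0,"az": 0,"dx": 0,"dy": 0,"dz": 0.1,"hand": 1},{"ax": 0,"ay": 0,"az": 0,"dx": 0,"dy": 0,"dz": 0.1,"hand": 1}])

```text
clock: 3.35
eef_pos: [585.9, -226.6, 62.1]
tool_rot: [3.14, -0.001, 0.293]
force: [-1.9, -0.1, 12.2]
width: 0.1
gripper_force: 5.5
```

Request:
send_rows(series=[{"ax": 0,"ay": 0,"az": 0,"dx": 0,"dy": 0,"dz": 0.1,"hand": 1},{"ax": 0,"ay": 0,"az": 0,"dx": 0,"dy": 0,"dz": 0.1,"hand": 1},{"ax": 0,"ay": 0,"az": 0,"dx": 0,"dy": 0,"dz": 0.1,"hand": 1},{"ax": 0,"ay": 0,"az": 0,"dx": 0,"dy": 0,"dz": 0.1,"hand": 1},{"ax": 0,"ay": 0,"az": 0,"dx": 0,"dy": 0,"dz": 0.1,"hand": 1}])

```text
clock: 3.85
eef_pos: [585.9, -226.5, 61.3]
tool_rot: [3.14, -0.001, 0.293]
force: [-2.1, -0.1, 12.1]
width: 0.4
gripper_force: 6.0
```

Request:
send_rows(series=[{"ax": 0,"ay": 0,"az": 0,"dx": 0,"dy": 0,"dz": 0.06,"hand": 1},{"ax": 0,"ay": 0,"az": 0,"dx": 0,"dy": 0,"dz": 0.06,"hand": 1},{"ax": 0,"ay": 0,"az": 0,"dx": 0,"dy": 0,"dz": 0.06,"hand": 1},{"ax": 0,"ay": 0,"az": 0,"dx": 0,"dy": 0,"dz": 0.06,"hand": 1},{"ax": 0,"ay": 0,"az": 0,"dx": 0,"dy": 0,"dz": 0.06,"hand": 1},{"ax": 0,"ay": 0,"az": 0,"dx": 0,"dy": 0,"dz": 0.06,"hand": 1}])

```text
clock: 4.45
eef_pos: [586.0, -226.6, 60.9]
tool_rot: [3.14, -0.002, 0.293]
force: [-2.4, -0.2, 12.8]
width: 0.1
gripper_force: 6.4
```

Request:
send_rows(series=[{"ax": 0,"ay": 0,"az": 0,"dx": 0,"dy": 0,"dz": -2.5,"hand": 1},{"ax": 0,"ay": 0,"az": 0,"dx": 0,"dy": -3.7,"dz": -2.5,"hand": 1},{"ax": 0,"ay": 0,"az": 0,"dx": 0,"dy": -7.4,"dz": -2.5,"hand": 1},{"ax": 0,"ay": 0,"az": 0,"dx": 0,"dy": -7.4,"dz": -2.5,"hand": 1},{"ax": 0,"ay": 0,"az": 0,"dx": 0,"dy": -7.4,"dz": -1.2,"hand": 1},{"ax": 0,"ay": 0,"az": 0,"dx": 0,"dy": -7.4,"dz": -0.6,"hand": 1},{"ax": 0,"ay": 0,"az": 0,"dx": 0,"dy": -7.4,"dz": -0.4,"hand": 1},{"ax": 0,"ay": 0,"az": 0,"dx": 0,"dy": -7.4,"dz": -0.4,"hand": 1}])

```text
clock: 5.25
eef_pos: [564.1, -155.9, 62.3]
tool_rot: [-3.141, 0.0, 0.291]
force: [-0.1, 2.9, 6.3]
width: -0.0
gripper_force: 3.0
```

Request:
send_rows(series=[{"ax": 0,"ay": 0,"az": 0,"dx": 0,"dy": 0,"dz": 0.08,"hand": 1},{"ax": 0,"ay": 0,"az": 0,"dx": 0,"dy": 0,"dz": 0.16,"hand": 1},{"ax": 0,"ay": 0,"az": 0,"dx": 0,"dy": 0,"dz": 0.16,"hand": 1},{"ax": 0,"ay": 0,"az": 0,"dx": 0,"dy": 0,"dz": 0.16,"hand": 1},{"ax": 0,"ay": 0,"az": 0,"dx": 0,"dy": 0,"dz": 0.16,"hand": 1},{"ax": 0,"ay": 0,"az": 0,"dx": 0,"dy": 0,"dz": 0.16,"hand": 1},{"ax": 0,"ay": 0,"az": 0,"dx": 0,"dy": 0,"dz": 0.16,"hand": 1},{"ax": 0,"ay": 0,"az": 0,"dx": 0,"dy": 0,"dz": 0.16,"hand": 1}])

```text
clock: 6.05
eef_pos: [564.1, -155.9, 61.3]
tool_rot: [-3.142, -0.0, 0.291]
force: [-0.6, 1.7, 6.8]
width: -0.3
gripper_force: 3.4
```

Request:
send_rows(series=[{"ax": 0,"ay": 0,"az": 0,"dx": 0,"dy": 0,"dz": 0.06,"hand": 1},{"ax": 0,"ay": 0,"az": 0,"dx": 0,"dy": 0,"dz": 0.06,"hand": 1},{"ax": 0,"ay": 0,"az": 0,"dx": 0,"dy": 0,"dz": 0.06,"hand": 1},{"ax": 0,"ay": 0,"az": 0,"dx": 0,"dy": 0,"dz": 0.06,"hand": 1},{"ax": 0,"ay": 0,"az": 0,"dx": 0,"dy": 0,"dz": 0.06,"hand": 1}])

```text
clock: 6.55
eef_pos: [564.1, -155.9, 60.8]
tool_rot: [-3.142, -0.0, 0.291]
force: [-2.0, 2.4, 8.0]
width: 0.1
gripper_force: 3.7
```

Request:
send_rows(series=[{"ax": 0,"ay": 0,"az": 0,"dx": 0,"dy": 0,"dz": -2.5,"hand": 1},{"ax": 0,"ay": 0,"az": 0,"dx": 0,"dy": -3.7,"dz": -2.5,"hand": 1},{"ax": 0,"ay": 0,"az": 0,"dx": 0,"dy": -7.5,"dz": -2.5,"hand": 1},{"ax": 0,"ay": 0,"az": 0,"dx": 0,"dy": -7.5,"dz": -2.5,"hand": 1},{"ax": 0,"ay": 0,"az": 0,"dx": 0,"dy": -7.5,"dz": -1.2,"hand": 1},{"ax": 0,"ay": 0,"az": 0,"dx": 0,"dy": -7.5,"dz": -0.5,"hand": 1},{"ax": 0,"ay": 0,"az": 0,"dx": 0,"dy": -7.5,"dz": -0.3,"hand": 1},{"ax": 0,"ay": 0,"az": 0,"dx": 0,"dy": -7.5,"dz": -0.3,"hand": 1}])

```text
clock: 7.35
eef_pos: [542.3, -84.9, 62.9]
tool_rot: [3.141, 0.001, 0.291]
force: [-1.3, -1.4, 3.2]
width: -0.3
gripper_force: 1.4
```

Request:
send_rows(series=[{"ax": 0,"ay": 0,"az": 0,"dx": 0,"dy": 0,"dz": 0.12,"hand": 1},{"ax": 0,"ay": 0,"az": 0,"dx": 0,"dy": 0,"dz": 0.22,"hand": 1},{"ax": 0,"ay": 0,"az": 0,"dx": 0,"dy": 0,"dz": 0.22,"hand": 1},{"ax": 0,"ay": 0,"az": 0,"dx": 0,"dy": 0,"dz": 0.22,"hand": 1},{"ax": 0,"ay": 0,"az": 0,"dx": 0,"dy": 0,"dz": 0.22,"hand": 1},{"ax": 0,"ay": 0,"az": 0,"dx": 0,"dy": 0,"dz": 0.22,"hand": 1},{"ax": 0,"ay": 0,"az": 0,"dx": 0,"dy": 0,"dz": 0.22,"hand": 1},{"ax": 0,"ay": 0,"az": 0,"dx": 0,"dy": 0,"dz": 0.22,"hand": 1}])

```text
clock: 8.15
eef_pos: [542.3, -83.4, 61.4]
tool_rot: [3.141, -0.0, 0.293]
force: [-0.8, -2.6, 3.1]
width: -0.4
gripper_force: 1.8
```

Request:
send_rows(series=[{"ax": 0,"ay": 0,"az": 0,"dx": 0,"dy": 0,"dz": 0.05,"hand": 1},{"ax": 0,"ay": 0,"az": 0,"dx": 0,"dy": 0,"dz": 0.05,"hand": 1},{"ax": 0,"ay": 0,"az": 0,"dx": 0,"dy": 0,"dz": 0.05,"hand": 1},{"ax": 0,"ay": 0,"az": 0,"dx": 0,"dy": 0,"dz": 0.05,"hand": 1},{"ax": 0,"ay": 0,"az": 0,"dx": 0,"dy": 0,"dz": 0.05,"hand": 1}])

```text
clock: 8.65
eef_pos: [542.3, -83.4, 60.8]
tool_rot: [3.142, -0.0, 0.293]
force: [-0.1, -1.8, 3.7]
width: -0.1
gripper_force: 1.9
```

Request:
send_rows(series=[{"ax": 0,"ay": 0,"az": 0,"dx": 0,"dy": 0,"dz": -5,"hand": 1},{"ax": 0,"ay": 0,"az": 0,"dx": 0,"dy": 0,"dz": -10,"hand": 1},{"ax": 0,"ay": 0,"az": 0,"dx": 0,"dy": 3.5,"dz": -13,"hand": 1},{"ax": 0,"ay": 0,"az": 0,"dx": 0,"dy": 7.5,"dz": -13,"hand": 1},{"ax": 0,"ay": 0,"az": 0,"dx": 0,"dy": 7.5,"dz": -13,"hand": 1},{"ax": 0,"ay": 0,"az": 0,"dx": 0,"dy": 7.5,"dz": -13,"hand": 1},{"ax": 0,"ay": 0,"az": 0,"dx": 0,"dy": 7.5,"dz": -13,"hand": 1}])

```text
clock: 9.35
eef_pos: [563.1, -153.3, 189.9]
tool_rot: [-3.139, 0.001, 0.294]
force: [0.7, 0.5, -0.2]
width: -0.2
gripper_force: 0.0
```

```bash
python3 st.py
python3 - <<'E'
from h import *
from cell import get_image
import cv2
d=get_image("wrist");pickle.dump(d,open("w2.pkl","wb"));g=cv2.cvtColor(d["pixels"],cv2.COLOR_RGB2GRAY)
w=[]
for p in[(283,198),(196,198),(366,198)]:
    m=(g[p[1]-28:p[1]+28,p[0]-28:p[0]+28]<45).astype('uint8')
    n,l,st,c=cv2.connectedComponentsWithStats(m); k=l[28,28]; e=c[k]+[p[0]-28,p[1]-28];print(e,st[k],wray(d,e,66).round(1))
E
```

```text
9.35 [ 563.12 -153.29  189.85] [-3.139e+00  1.500e-03  2.943e-01] [ 0.68  0.48 -0.24] -0.17307802569996272
[284.1812933  201.50115473] [ 13  15  33  34 866] [ 564.1 -156.1]
[199.34507042 201.18896714] [ 15  15  34  34 852] [543.2 -86.2]
[368.66744731 202.31498829] [ 14  16  34  34 854] [ 584.9 -226.2]
```

Request:
send_rows(series=[{"ax": 0,"ay": 0,"az": 0,"dx": 3.2,"dy": -28.5,"dz": -2,"hand": 1},{"ax": 0,"ay": 0,"az": 0,"dx": 3.2,"dy": -28.5,"dz": -2,"hand": 1},{"ax": 0,"ay": 0,"az": 0,"dx": 3.2,"dy": -28.5,"dz": -2,"hand": 1},{"ax": 0,"ay": 0,"az": 0,"dx": 3.2,"dy": -28.5,"dz": -2,"hand": 1},{"ax": 0,"ay": 0,"az": 0,"dx": 3.2,"dy": -28.5,"dz": -2,"hand": 1},{"ax": 0,"ay": 0,"az": 0,"dx": 3.2,"dy": -28.5,"dz": -2,"hand": 1},{"ax": 0,"ay": 0,"az": 0,"dx": 3.2,"dy": -28.5,"dz": -2,"hand": 1},{"ax": 0,"ay": 0,"az": 0,"dx": 3.2,"dy": -28.5,"dz": -2,"hand": 1}])

```text
clock: 10.2
eef_pos: [511.2, 128.8, 210.5]
tool_rot: [-3.141, 0.001, 0.297]
force: [0.4, -0.7, -0.9]
width: -0.1
gripper_force: 0.0
```

```bash
python3 st.py
python3 - <<'E'
from h import *
from cell import get_image
import cv2
d=get_image("wrist");pickle.dump(d,open("w3.pkl","wb"))
c=d["pixels"][80:290,150:430,::-1]
cv2.imwrite("pics/w3.png",cv2.resize(c,None,fx=2.8,fy=2.8,interpolation=cv2.INTER_CUBIC))
E
```

```text
10.2 [511.22 128.8  210.51] [-3.1413e+00  9.0000e-04  2.9730e-01] [ 0.36 -0.71 -0.91] -0.07494204032391374
```

View pics/w3.png

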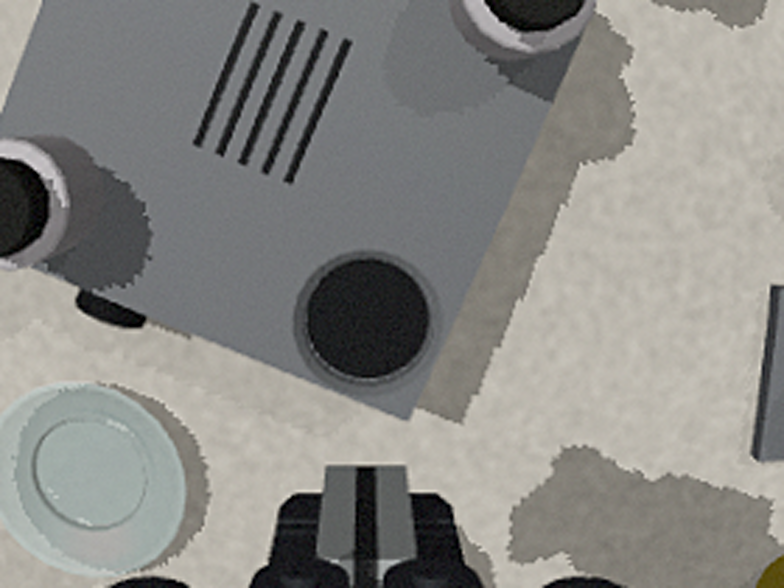

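The crop shows the empty socket clearly. Its outer chamfer ring spans about x 294–441 and y 249–393, so its centre is (367.5,321); the black floor is centred at (367.5,319).

Run:
```python
from h import *
d=pickle.load(open("w3.pkl","rb"))
o=lambda x,y:((x+.5)/2.8-.5+150,(y+.5)/2.8-.5+80)
for p,z in[((367.5,321),60),((294,321),60),((441,321),60),((367.5,319),52)]:print(wray(d,o(*p),z).round(1))
```

```text
[511.8 128.3]
[504.7 151.5]
[518.9 105.1]
[510.7 128. ]
```

Request:
send_rows(series=[{"ax": 0,"ay": 0,"az": 0,"dx": -3.2,"dy": 28.8,"dz": 0,"hand": 0.37},{"ax": 0,"ay": 0,"az": 0,"dx": -3.2,"dy": 28.8,"dz": 0,"hand": 0.37},{"ax": 0,"ay": 0,"az": 0,"dx": -3.2,"dy": 28.8,"dz": 0,"hand": 0.37},{"ax": 0,"ay": 0,"az": 0,"dx": -3.2,"dy": 28.8,"dz": 0,"hand": 0.37},{"ax": 0,"ay": 0,"az": 0,"dx": -3.2,"dy": 28.8,"dz": 0,"hand": 0.37},{"ax": 0,"ay": 0,"az": 0,"dx": -3.2,"dy": 28.8,"dz": 0,"hand": 0.37},{"ax": 0,"ay": 0,"az": 0,"dx": -3.2,"dy": 28.8,"dz": 4,"hand": 0.37},{"ax": 0,"ay": 0,"az": 0,"dx": -3.2,"dy": 28.8,"dz": 8,"hand": 0.37},{"ax": 0,"ay": 0,"az": 0,"dx": -3.2,"dy": 28.8,"dz": 11,"hand": 0.37},{"ax": 0,"ay": 0,"az": 0,"dx": -3.2,"dy": 28.8,"dz": 11,"hand": 0.37}])

```text
clock: 11.25
eef_pos: [560.5, -159.1, 96.7]
tool_rot: [-3.137, 0.008, 0.29]
force: [-0.1, 0.5, 0.7]
width: 53.8
gripper_force: 0.0
```

Request:
send_rows(series=[{"ax": 0,"ay": 0,"az": 0,"dx": 0,"dy": 0,"dz": 0,"hand": 0.37},{"ax": 0,"ay": 0,"az": 0,"dx": 0,"dy": 0,"dz": 0,"hand": 0.37}])

```text
clock: 11.45
eef_pos: [565.9, -159.1, 102.6]
tool_rot: [3.14, -0.003, 0.292]
force: [0.1, -0.2, 0.4]
width: 53.8
gripper_force: 0.0
```

```bash
python3 - <<'E'
from h import *
from cell import get_image
import cv2
d=get_image("wrist");pickle.dump(d,open("w4.pkl","wb"))
cv2.imwrite("pics/w4.png",d["pixels"][:,:,::-1])
E
python3 st.py
```

```text
11.5 [ 566.02 -158.87  102.74] [ 3.1396e+00 -2.9000e-03  2.9220e-01] [ 0.38 -0.02  0.21] 53.78120705972327
```

View pics/w4.png

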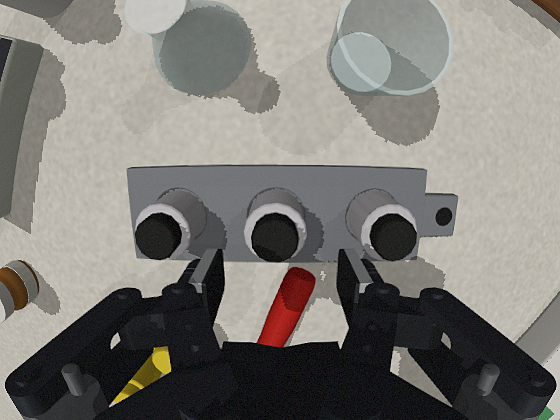

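The fingers straddle the middle foot, whose cap is at (275,237), and the screwdriver is clear. I'll correct by 3 mm along tool −y and descend.

Request:
send_rows(series=[{"ax": 0,"ay": 0,"az": 0,"dx": -0.1,"dy": -0.3,"dz": 1,"hand": 0.37},{"ax": 0,"ay": 0,"az": 0,"dx": -0.1,"dy": -0.3,"dz": 2.5,"hand": 0.37},{"ax": 0,"ay": 0,"az": 0,"dx": -0.1,"dy": -0.3,"dz": 4,"hand": 0.37},{"ax": 0,"ay": 0,"az": 0,"dx": -0.1,"dy": -0.3,"dz": 5.5,"hand": 0.37},{"ax": 0,"ay": 0,"az": 0,"dx": -0.1,"dy": -0.3,"dz": 7,"hand": 0.37},{"ax": 0,"ay": 0,"az": 0,"dx": -0.1,"dy": -0.3,"dz": 8,"hand": 0.37},{"ax": 0,"ay": 0,"az": 0,"dx": -0.1,"dy": -0.3,"dz": 8.3,"hand": 0.37},{"ax": 0,"ay": 0,"az": 0,"dx": -0.1,"dy": -0.3,"dz": 8.3,"hand": 0.37},{"ax": 0,"ay": 0,"az": 0,"dx": -0.1,"dy": -0.3,"dz": 8.3,"hand": 0.37}])

```text
clock: 12.4
eef_pos: [563.3, -155.6, 18.1]
tool_rot: [3.141, -0.001, 0.293]
force: [-0.3, 0.2, 0.3]
width: 53.7
gripper_force: 0.0
```

Request:
send_rows(series=[{"ax": 0,"ay": 0,"az": 0,"dx": 0,"dy": 0,"dz": 0,"hand": 1},{"ax": 0,"ay": 0,"az": 0,"dx": 0,"dy": 0,"dz": 0,"hand": 1},{"ax": 0,"ay": 0,"az": 0,"dx": 0,"dy": 0,"dz": 0,"hand": 1},{"ax": 0,"ay": 0,"az": 0,"dx": 0,"dy": 0,"dz": 0,"hand": 1},{"ax": 0,"ay": 0,"az": 0,"dx": 0,"dy": 0,"dz": 0,"hand": 1}])

```text
clock: 12.9
eef_pos: [563.6, -155.7, 18.8]
tool_rot: [3.141, -0.001, 0.293]
force: [-0.2, -0.8, 6.8]
width: 38.6
gripper_force: 60.5
```

Request:
send_rows(series=[{"ax": 0,"ay": 0,"az": 0,"dx": 0,"dy": 0,"dz": -0.5,"hand": 1},{"ax": 0,"ay": 0,"az": 0,"dx": 0,"dy": 0,"dz": -1.5,"hand": 1},{"ax": 0,"ay": 0,"az": 0,"dx": 0,"dy": 0,"dz": -4,"hand": 1},{"ax": 0,"ay": 0,"az": 0,"dx": 0,"dy": 0,"dz": -8,"hand": 1},{"ax": 0,"ay": 0,"az": 0,"dx": 0,"dy": 0,"dz": -12,"hand": 1},{"ax": 0,"ay": 0,"az": 0,"dx": 0,"dy": 0,"dz": -14,"hand": 1},{"ax": 0,"ay": 0,"az": 0,"dx": 0,"dy": 0,"dz": -14,"hand": 1},{"ax": 0,"ay": 0,"az": 0,"dx": 0,"dy": 0,"dz": -14,"hand": 1}])

```text
clock: 13.7
eef_pos: [562.5, -155.3, 157.8]
tool_rot: [-3.141, 0.0, 0.293]
force: [-0.6, 0.1, -2.6]
width: 38.7
gripper_force: 60.5
```

```bash
python3 st.py
python3 - <<'E'
from h import *
from cell import get_image
import cv2
d=get_image("wrist");pickle.dump(d,open("w5.pkl","wb"))
cv2.imwrite("pics/w5.png",d["pixels"][:,:,::-1])
E
```

```text
13.7 [ 562.5  -155.33  157.83] [-3.1415e+00  1.0000e-04  2.9280e-01] [-0.63  0.14 -2.63] 38.68625175520053
```

View pics/w5.png

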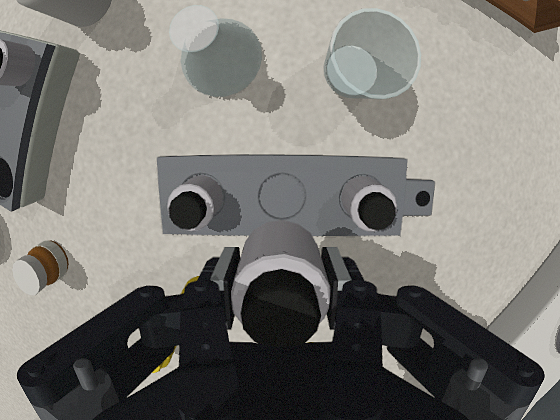

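The foot is held upright, with its cap at (281,303), and its pocket at (282,196) is empty. The other two are still standing.

Run:
```python
from h import *
d=pickle.load(open("w5.pkl","rb"))
c=wray(d,(281,303.5),205);print(c)
# edges of cap
for p in[(242,303),(320,303),(281,269),(281,342)]:print(p,wray(d,p,205).round(1))
t=np.array([562.5,-155.3]);y=.293;R=np.array([[np.cos(y),np.sin(y)],[np.sin(y),-np.cos(y)]])
print("offset tool",R@(c-t)); D=np.array([511.5,128.3])-t; print("delta tool, no offset",R@D," with foot est",R@(np.array([511.5,128.3])-c))
```

```text
[ 569.20714228 -153.59413462]
(242, 303) [ 565.4 -140.9]
(320, 303) [ 573.1 -166.3]
(281, 269) [ 581.8 -149.8]
(281, 342) [ 553.  -158.5]
offset tool [6.91399303 0.30403052]
delta tool, no offset [  33.08449166 -286.24356134]  with foot est [  26.17049863 -286.54759187]
```

Run:
```python
from h import *
import cv2
d=pickle.load(open("w5.pkl","rb"));g=cv2.cvtColor(d["pixels"],cv2.COLOR_RGB2GRAY)
for r in(285,295,305,315):
    row=g[r,222:342].astype(int);print(r,[(222+i,int(v)) for i,v in enumerate(np.diff(row)) if abs(v)>35])
col=g[215:350,281].astype(int);print([(215+i,int(v)) for i,v in enumerate(np.diff(col)) if abs(v)>12])
c=d["pixels"][210:360,200:360,::-1];cv2.imwrite("pics/w5c.png",cv2.resize(c,None,fx=4,fy=4,interpolation=cv2.INTER_CUBIC))
```

```text
285 [(222, -42), (223, -62), (232, 89), (247, -44), (248, -113), (312, 119), (315, 47), (328, -39), (329, -68), (337, 145)]
295 [(230, 99), (244, -85), (315, 64), (316, 53), (322, 51), (327, -42), (329, -79), (332, 38)]
305 [(231, 63), (232, 37), (241, -123), (318, 85), (328, -96)]
315 [(233, 66), (234, 58), (240, -62), (320, 100), (324, 41), (325, 41), (326, -169)]
[(217, -31), (219, 13), (253, 43), (254, 24), (257, 23), (268, -183), (269, 17), (276, 13), (308, -14), (334, -13), (340, -13), (341, 15), (348, -15)]
```

View pics/w5c.png

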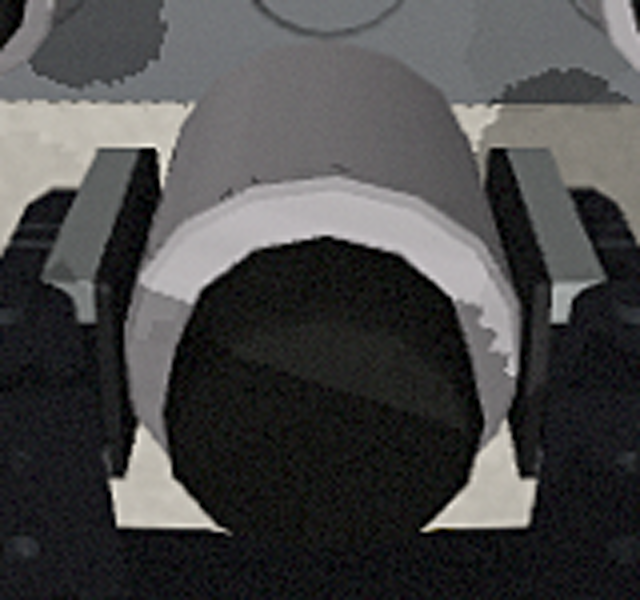

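Run:
```python
from h import *
d=pickle.load(open("w5.pkl","rb"))
t=np.array([562.5,-155.3]);y=.293;R=np.array([[np.cos(y),np.sin(y)],[np.sin(y),-np.cos(y)]])
for dz in(0,-4,-8):
  f=lambda p,z:(R@(wray(d,p,z+dz)-t)).round(1)
  print(dz,"bottom far -20:",f((282,220.5),145)-[20,0],"rim far -20:",f((282,254.5),191)-[20,0],"cap base far -14.5:",f((282,269),191)-[14.5,0],"cap w",f((241,312),205),f((321,312),205))
```

```text
0 bottom far -20: [-2.1  0.9] rim far -20: [-0.8  0.7] cap base far -14.5: [-1.2  0.7] cap w [  3.2 -13.5] [ 3.2 14.2]
-4 bottom far -20: [-3.3  0.9] rim far -20: [-2.5  0.7] cap base far -14.5: [-3.1  0.7] cap w [  0.6 -14.1] [ 0.6 14.8]
-8 bottom far -20: [-4.6  1. ] rim far -20: [-4.2  0.7] cap base far -14.5: [-5.   0.7] cap w [ -2.1 -14.7] [-2.1 15.4]
```

Request:
send_rows(series=[{"ax": 0,"ay": 0,"az": 0,"dx": 0.4,"dy": -3,"dz": 0,"hand": 1},{"ax": 0,"ay": 0,"az": 0,"dx": 0.9,"dy": -7,"dz": 0,"hand": 1},{"ax": 0,"ay": 0,"az": 0,"dx": 1.4,"dy": -12,"dz": 0,"hand": 1},{"ax": 0,"ay": 0,"az": 0,"dx": 2,"dy": -17,"dz": 0,"hand": 1},{"ax": 0,"ay": 0,"az": 0,"dx": 2.6,"dy": -22,"dz": 0,"hand": 1},{"ax": 0,"ay": 0,"az": 0,"dx": 3,"dy": -26,"dz": 0,"hand": 1},{"ax": 0,"ay": 0,"az": 0,"dx": 3.36,"dy": -28,"dz": 0,"hand": 1},{"ax": 0,"ay": 0,"az": 0,"dx": 3.36,"dy": -28.67,"dz": 0,"hand": 1},{"ax": 0,"ay": 0,"az": 0,"dx": 3.36,"dy": -28.67,"dz": 0,"hand": 1},{"ax": 0,"ay": 0,"az": 0,"dx": 3.36,"dy": -28.67,"dz": 0,"hand": 1}])

```text
clock: 14.75
eef_pos: [512.2, 126.5, 157.2]
tool_rot: [3.14, 0.002, 0.291]
force: [0.0, -0.5, -0.9]
width: 38.6
gripper_force: 60.7
```

Request:
send_rows(series=[{"ax": 0,"ay": 0,"az": 0,"dx": 0,"dy": 0,"dz": 0,"hand": 1},{"ax": 0,"ay": 0,"az": 0,"dx": 0,"dy": 0,"dz": 0,"hand": 1}])

```text
clock: 14.95
eef_pos: [512.6, 127.0, 157.8]
tool_rot: [3.141, 0.0, 0.29]
force: [0.8, -0.5, -1.8]
width: 38.2
gripper_force: 60.7
```

Request:
send_rows(series=[{"ax": 0,"ay": 0,"az": 0,"dx": 0,"dy": -0.2,"dz": 2,"hand": 1},{"ax": 0,"ay": 0,"az": 0,"dx": 0,"dy": -0.2,"dz": 4,"hand": 1},{"ax": 0,"ay": 0,"az": 0,"dx": 0,"dy": -0.2,"dz": 6,"hand": 1},{"ax": 0,"ay": 0,"az": 0,"dx": 0,"dy": -0.2,"dz": 7.3,"hand": 1},{"ax": 0,"ay": 0,"az": 0,"dx": 0,"dy": -0.2,"dz": 7.7,"hand": 1},{"ax": 0,"ay": 0,"az": 0,"dx": 0,"dy": -0.2,"dz": 7.7,"hand": 1},{"ax": 0,"ay": 0,"az": 0,"dx": 0,"dy": -0.2,"dz": 7.7,"hand": 1}])

```text
clock: 15.65
eef_pos: [512.4, 130.6, 81.5]
tool_rot: [3.142, -0.001, 0.292]
force: [-0.3, 0.4, -2.4]
width: 38.9
gripper_force: 60.7
```

Request:
send_rows(series=[{"ax": 0,"ay": 0,"az": 0,"dx": 0,"dy": 0,"dz": 0.2,"hand": 1},{"ax": 0,"ay": 0,"az": 0,"dx": 0,"dy": 0,"dz": 0.4,"hand": 1},{"ax": 0,"ay": 0,"az": 0,"dx": 0,"dy": 0,"dz": 0.5,"hand": 1},{"ax": 0,"ay": 0,"az": 0,"dx": 0,"dy": 0,"dz": 0.5,"hand": 1}])

```text
clock: 16.05
eef_pos: [511.7, 130.6, 75.8]
tool_rot: [3.142, 0.0, 0.293]
force: [0.6, 0.3, -1.4]
width: 38.3
gripper_force: 60.7
```

Request:
send_rows(series=[{"ax": 0,"ay": 0,"az": 0,"dx": 0,"dy": 0.15,"dz": 0,"hand": 1},{"ax": 0,"ay": 0,"az": 0,"dx": 0,"dy": 0.15,"dz": 0.15,"hand": 1},{"ax": 0,"ay": 0,"az": 0,"dx": 0,"dy": 0.15,"dz": 0.3,"hand": 1},{"ax": 0,"ay": 0,"az": 0,"dx": 0,"dy": 0.15,"dz": 0.3,"hand": 1}])

```text
clock: 16.45
eef_pos: [512.1, 129.1, 72.6]
tool_rot: [-3.142, 0.0, 0.293]
force: [0.2, 0.1, -2.3]
width: 38.5
gripper_force: 60.7
```

Request:
send_rows(series=[{"ax": 0,"ay": 0,"az": 0,"dx": 0,"dy": 0,"dz": 0.15,"hand": 1},{"ax": 0,"ay": 0,"az": 0,"dx": 0,"dy": 0,"dz": 0.3,"hand": 1},{"ax": 0,"ay": 0,"az": 0,"dx": 0,"dy": 0,"dz": 0.3,"hand": 1}])

```text
clock: 16.75
eef_pos: [512.0, 129.2, 69.6]
tool_rot: [3.142, 0.0, 0.293]
force: [-0.3, 0.1, -1.3]
width: 38.6
gripper_force: 60.7
```

Request:
send_rows(series=[{"ax": 0,"ay": 0,"az": 0,"dx": 0,"dy": 0,"dz": 0.15,"hand": 1},{"ax": 0,"ay": 0,"az": 0,"dx": 0,"dy": 0,"dz": 0.25,"hand": 1},{"ax": 0,"ay": 0,"az": 0,"dx": 0,"dy": 0,"dz": 0.25,"hand": 1}])

```text
clock: 17.05
eef_pos: [512.1, 129.1, 67.2]
tool_rot: [3.142, 0.0, 0.293]
force: [-0.9, 0.6, -1.6]
width: 38.4
gripper_force: 60.7
```

Request:
send_rows(series=[{"ax": 0,"ay": 0,"az": 0,"dx": 0,"dy": 0,"dz": 0.1,"hand": 1},{"ax": 0,"ay": 0,"az": 0,"dx": 0,"dy": 0,"dz": 0.15,"hand": 1},{"ax": 0,"ay": 0,"az": 0,"dx": 0,"dy": 0,"dz": 0.15,"hand": 1}])

```text
clock: 17.35
eef_pos: [512.2, 129.2, 65.8]
tool_rot: [3.142, 0.0, 0.293]
force: [-0.1, -0.2, -1.2]
width: 38.3
gripper_force: 60.7
```

Request:
send_rows(series=[{"ax": 0,"ay": 0,"az": 0,"dx": 0,"dy": 0,"dz": 0.07,"hand": 1},{"ax": 0,"ay": 0,"az": 0,"dx": 0,"dy": 0,"dz": 0.1,"hand": 1},{"ax": 0,"ay": 0,"az": 0,"dx": 0,"dy": 0,"dz": 0.1,"hand": 1}])

```text
clock: 17.65
eef_pos: [512.2, 129.2, 64.8]
tool_rot: [3.142, -0.0, 0.293]
force: [-0.1, -0.8, -1.7]
width: 38.6
gripper_force: 60.8
```

Request:
send_rows(series=[{"ax": 0,"ay": 0,"az": 0,"dx": 0,"dy": 0,"dz": 0.05,"hand": 1},{"ax": 0,"ay": 0,"az": 0,"dx": 0,"dy": 0,"dz": 0.07,"hand": 1},{"ax": 0,"ay": 0,"az": 0,"dx": 0,"dy": 0,"dz": 0.07,"hand": 1}])

```text
clock: 17.95
eef_pos: [512.2, 129.2, 64.8]
tool_rot: [-3.142, -0.0, 0.293]
force: [-2.2, -0.3, 5.1]
width: 38.5
gripper_force: 61.5
```

The foot is seated at the expected height. I'll release it and retreat.

Request:
send_rows(series=[{"ax": 0,"ay": 0,"az": 0,"dx": 0,"dy": 0,"dz": -0.05,"hand": 0.37},{"ax": 0,"ay": 0,"az": 0,"dx": 0,"dy": 0,"dz": -0.05,"hand": 0.37},{"ax": 0,"ay": 0,"az": 0,"dx": 0,"dy": 0,"dz": -0.05,"hand": 0.37},{"ax": 0,"ay": 0,"az": 0,"dx": 0,"dy": 0,"dz": -0.05,"hand": 0.37}])

```text
clock: 18.35
eef_pos: [512.2, 129.2, 64.6]
tool_rot: [3.142, -0.0, 0.293]
force: [0.4, -0.2, 1.0]
width: 53.7
gripper_force: 0.0
```

Request:
send_rows(series=[{"ax": 0,"ay": 0,"az": 0,"dx": 0,"dy": 0,"dz": -1.5,"hand": 0.37},{"ax": 0,"ay": 0,"az": 0,"dx": 0,"dy": 0,"dz": -4,"hand": 0.37},{"ax": 0,"ay": 0,"az": 0,"dx": 0,"dy": 0,"dz": -8,"hand": 0.37},{"ax": 0,"ay": 0,"az": 0,"dx": 0,"dy": 0,"dz": -12,"hand": 0.37},{"ax": 0,"ay": 0,"az": 0,"dx": 0,"dy": 0,"dz": -14,"hand": 1},{"ax": 0,"ay": 0,"az": 0,"dx": 0,"dy": 0,"dz": -14,"hand": 1},{"ax": 0,"ay": 0,"az": 0,"dx": 0,"dy": 0,"dz": -14,"hand": 1},{"ax": 0,"ay": 0,"az": 0,"dx": 0,"dy": 0,"dz": -14,"hand": 1}])

```text
clock: 19.15
eef_pos: [511.2, 128.9, 203.3]
tool_rot: [3.142, 0.003, 0.293]
force: [0.4, -1.1, -1.5]
width: 0.0
gripper_force: 0.0
```

```bash
python3 st.py
python3 - <<'E'
from h import *
from cell import get_image
import cv2
d=get_image("wrist");pickle.dump(d,open("w6.pkl","wb"))
g=cv2.cvtColor(d["pixels"],cv2.COLOR_RGB2GRAY)[:,150:420]
m=(g<45).astype('uint8');n,l,st,c=cv2.connectedComponentsWithStats(m)
for k in range(1,n):
  if 300<st[k][4]<4000: e=c[k]+[150,0];print(e.round(1),st[k],wray(d,e,112).round(1))
E
```

```text
19.15 [511.22 128.93 203.33] [3.1416e+00 2.6000e-03 2.9280e-01] [ 0.38 -1.06 -1.5 ] 0.03637916456521913
[198.9  16.5] [  30    0   39   36 1100] [635.6 228.5]
[342.2  70.4] [ 173   51   40   39 1182] [624.4 117. ]
[155.6 154.7] [  0 138  15  35 385] [526.9 231.9]
[280.4 209.7] [ 112  191   37   38 1112] [513.  129.3]
```

Request:
send_rows(series=[{"ax": 0,"ay": 0,"az": 0,"dx": 0.1,"dy": 0,"dz": 4,"hand": 1},{"ax": 0,"ay": 0,"az": 0,"dx": 0.1,"dy": 0,"dz": 7,"hand": 1},{"ax": 0,"ay": 0,"az": 0,"dx": 0.1,"dy": 0,"dz": 8.3,"hand": 1},{"ax": 0,"ay": 0,"az": 0,"dx": 0.1,"dy": 0,"dz": 8.3,"hand": 1},{"ax": 0,"ay": 0,"az": 0,"dx": 0.1,"dy": 0,"dz": 8.3,"hand": 1}])

```text
clock: 19.7
eef_pos: [512.9, 129.3, 121.0]
tool_rot: [3.141, 0.001, 0.293]
force: [0.2, 0.1, 0.8]
width: 0.0
gripper_force: 0.0
```

Request:
send_rows(series=[{"ax": 0,"ay": 0,"az": 0,"dx": 0,"dy": 0,"dz": 0.5,"hand": 1},{"ax": 0,"ay": 0,"az": 0,"dx": 0,"dy": 0,"dz": 0.8,"hand": 1},{"ax": 0,"ay": 0,"az": 0,"dx": 0,"dy": 0,"dz": 1,"hand": 1},{"ax": 0,"ay": 0,"az": 0,"dx": 0,"dy": 0,"dz": 1,"hand": 1},{"ax": 0,"ay": 0,"az": 0,"dx": 0,"dy": 0,"dz": 1,"hand": 1}])

```text
clock: 20.2
eef_pos: [513.4, 129.5, 112.1]
tool_rot: [-3.142, -0.001, 0.293]
force: [0.1, -0.1, 3.3]
width: 0.2
gripper_force: 1.5
```

Request:
send_rows(series=[{"ax": 0,"ay": 0,"az": 0,"dx": 0,"dy": 0,"dz": 0.15,"hand": 1},{"ax": 0,"ay": 0,"az": 0,"dx": 0,"dy": 0,"dz": 0.3,"hand": 1},{"ax": 0,"ay": 0,"az": 0,"dx": 0,"dy": 0,"dz": 0.4,"hand": 1},{"ax": 0,"ay": 0,"az": 0,"dx": 0,"dy": 0,"dz": 0.4,"hand": 1},{"ax": 0,"ay": 0,"az": 0,"dx": 0,"dy": 0,"dz": 0.4,"hand": 1}])

```text
clock: 20.7
eef_pos: [513.5, 129.6, 108.0]
tool_rot: [-3.142, -0.001, 0.293]
force: [-0.3, -0.2, 5.7]
width: -0.1
gripper_force: 3.2
```

Request:
send_rows(series=[{"ax": 0,"ay": 0,"az": 0,"dx": 0,"dy": 0,"dz": 0.08,"hand": 1},{"ax": 0,"ay": 0,"az": 0,"dx": 0,"dy": 0,"dz": 0.14,"hand": 1},{"ax": 0,"ay": 0,"az": 0,"dx": 0,"dy": 0,"dz": 0.14,"hand": 1},{"ax": 0,"ay": 0,"az": 0,"dx": 0,"dy": 0,"dz": 0.14,"hand": 1},{"ax": 0,"ay": 0,"az": 0,"dx": 0,"dy": 0,"dz": 0.14,"hand": 1},{"ax": 0,"ay": 0,"az": 0,"dx": 0,"dy": 0,"dz": 0.14,"hand": 1},{"ax": 0,"ay": 0,"az": 0,"dx": 0,"dy": 0,"dz": 0.14,"hand": 1},{"ax": 0,"ay": 0,"az": 0,"dx": 0,"dy": 0,"dz": 0.14,"hand": 1},{"ax": 0,"ay": 0,"az": 0,"dx": 0,"dy": 0,"dz": 0.14,"hand": 1}])

```text
clock: 21.6
eef_pos: [513.5, 129.5, 106.7]
tool_rot: [-3.142, -0.001, 0.293]
force: [-0.3, -0.7, 8.0]
width: -0.2
gripper_force: 3.7
```

Request:
send_rows(series=[{"ax": 0,"ay": 0,"az": 0,"dx": 0,"dy": 0,"dz": -0.5,"hand": 1},{"ax": 0,"ay": 0,"az": 0,"dx": 0,"dy": 0,"dz": -2,"hand": 1},{"ax": 0,"ay": 0,"az": 0,"dx": 0,"dy": 0,"dz": -6,"hand": 1},{"ax": 0,"ay": 0,"az": 0,"dx": 0,"dy": 0,"dz": -10,"hand": 1},{"ax": 0,"ay": 0,"az": 0,"dx": 0,"dy": 0,"dz": -10,"hand": 1},{"ax": 0,"ay": 0,"az": 0,"dx": 0,"dy": 0,"dz": -10,"hand": 1},{"ax": 0,"ay": 0,"az": 0,"dx": 0,"dy": 0,"dz": -10,"hand": 1}])

```text
clock: 22.3
eef_pos: [512.2, 129.2, 205.0]
tool_rot: [-3.142, 0.002, 0.293]
force: [-1.3, -0.0, -0.3]
width: -0.2
gripper_force: 0.0
```

```bash
python3 st.py
python3 - <<'E'
from h import *
from cell import get_image,finish_job
import cv2
d=get_image("wrist")
g=cv2.cvtColor(d["pixels"],cv2.COLOR_RGB2GRAY)[:,150:420]
m=(g<45).astype('uint8');n,l,st,c=cv2.connectedComponentsWithStats(m)
ok=False
for k in range(1,n):
  if 600<st[k][4]<4000:
    e=c[k]+[150,0];w=wray(d,e,112);print(e.round(1),st[k],w.round(1)); ok|=np.hypot(*(w-[511.5,128.3]))<4
print(ok)
if ok: print(finish_job())
E
```

```text
22.3 [512.2  129.25 205.03] [-3.1416e+00  2.3000e-03  2.9280e-01] [-1.29 -0.05 -0.26] -0.15207848765101598
[199.5  18. ] [  30    0   39   38 1110] [635.9 228.6]
[341.7  72. ] [ 172   53   40   38 1167] [624.5 117. ]
[280.4 210.4] [ 112  191   37   39 1096] [513.  129.4]
True
the job is handed in; nothing more can be done
None
```

I pressed all three feet in order (tab end hard, middle sound, last slack), set the middle one in the stirrer's socket, pressed its cap about 5 mm to send it home, and handed the job in at about 22 s; no verdict came back.

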